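Load the burn-in tray and set the channel selector

TASK

First lay every loose relay board flat in the aluminium burn-in tray, one board to a bay. Then slide back the lock bar that holds the channel selector, turn the selector knob clockwise from its off position by one click for each board in the tray, and slide the lock bar fully home again so that the setting is locked. Leave the tape, the multimeter and the side cutter where they are.

Things in the scene. Friction and masses are not known exactly. Their poses are not given: they have to be found in the camera images.
- board_0: relay board, 42 (its x) by 70 mm (its y), 60 g; three or four alike are present. Origin: centre of its underside. Over the middle a black block and a black can stand in a row along y (y -15 to 15, x -6 to 8 mm: 14 mm wide), tops 32 to 34 mm up: grip them across x from above. The sheet is 3 to 5 mm up; lower parts nearer the edges reach 15 mm up: keep fingertips above that
- board_1: relay board, 42 (its x) by 70 mm (its y), 60 g; three or four alike are present. Origin: centre of its underside. Over the middle a black block and a black can stand in a row along y (y -15 to 15, x -6 to 8 mm: 14 mm wide), tops 32 to 34 mm up: grip them across x from above. The sheet is 3 to 5 mm up; lower parts nearer the edges reach 15 mm up: keep fingertips above that
- board_2: relay board, 42 (its x) by 70 mm (its y), 60 g; three or four alike are present. Origin: centre of its underside. Over the middle a black block and a black can stand in a row along y (y -15 to 15, x -6 to 8 mm: 14 mm wide), tops 32 to 34 mm up: grip them across x from above. The sheet is 3 to 5 mm up; lower parts nearer the edges reach 15 mm up: keep fingertips above that
- board_3: relay board, 42 (its x) by 70 mm (its y), 60 g; three or four alike are present. Origin: centre of its underside. Over the middle a black block and a black can stand in a row along y (y -15 to 15, x -6 to 8 mm: 14 mm wide), tops 32 to 34 mm up: grip them across x from above. The sheet is 3 to 5 mm up; lower parts nearer the edges reach 15 mm up: keep fingertips above that
- tray: low aluminium tray fixed to the bench, 120 mm (x) by 176 mm (y), walls and dividers 4 mm thick and 12 mm high, floor 4 mm up. Two by two bays, each 54 mm (x) by 82 mm (y) inside, centred at x = +/-29, y = +/-43 mm. Origin: centre of the underside
- selector: grey box fixed to the bench, 110 (x) by 160 mm (y), top face 45 mm up; origin: centre of underside. Knob axis at y = +33 mm, tab of the lock bar at y = -42 mm when home. Marks round the knob: off (longer, at the -x side) and five settings clockwise from it. Behind the knob (x 36 to 52 mm) a steel block 11 mm high on the top face
- knob_grip (a point): on the knob's axis, 77 mm above the bench, 3 mm below the top of the black grip bar. The bar is 40 mm long (point x), 14 mm wide (point y), 26 mm high over a toothed aluminium plate 67 mm across, whose top is 54 mm above the bench. A white line on the bar points to the setting (point -x)
- selector_knob (a joint): knob angle, 0 = off, grows clockwise as seen from above; a click every 30 degrees (0.524 rad) up to five clicks. A spring pawl pulls the knob into the nearest click with about 0.1 N m. It cannot turn while the lock bar is home
- lock_tab (a point): centre of the top of the lock bar's black upright tab, 79 mm above the bench; the tab is 26 mm (x) by 12 mm (y) and 28 mm high above the bar. It slides along the selector's y
- lock_bar (a joint): lock bar position in m: 0 = home (its nose between the plate's teeth), 0.022 = drawn fully back towards the selector's -y; the knob is free beyond about 0.012. Stays where it is left, friction about 3 N. It goes home only when the knob rests in a click
- tape_roll: blue roll of tape, bystander, origin under its centre
- multimeter: yellow multimeter, bystander, origin under its centre
- side_cutter: blue side cutter, bystander, origin under its centre

How it is judged (in metres and radians):
On the way, in this order (a step that is already met when the one before it is completed fails the run):
1. every board lies flat in a bay of the tray (x of board_0 in the frame of tray between -0.058 and 0.058 m and y of board_0 in the frame of tray between -0.086 and 0.086 m and z of board_0 in the frame of tray between 0 and 0.008 m and angle between each of board_0, board_1, board_2, board_3's own z axis and vertical below 0.1 rad and x of board_1 in the frame of tray between -0.058 and 0.058 m and y of board_1 in the frame of tray between -0.086 and 0.086 m and z of board_1 in the frame of tray between 0 and 0.008 m and x of board_2 in the frame of tray between -0.058 and 0.058 m and y of board_2 in the frame of tray between -0.086 and 0.086 m and z of board_2 in the frame of tray between 0 and 0.008 m and x of board_3 in the frame of tray between -0.058 and 0.058 m and y of board_3 in the frame of tray between -0.086 and 0.086 m and z of board_3 in the frame of tray between 0 and 0.008 m and linear speed of each of board_0, board_1, board_2, board_3 below 0.02 m/s), for 0.2 s.
2. the lock bar is drawn back (value of joint lock_bar above 0.014 m), for 0.2 s.
3. the knob rests as many clicks from off as there are boards (value of joint selector_knob between 1.4408 and 2.2244 rad and (not ((height (world z) of board_0 above -50 m or value of joint lock_bar below -50 m) and (height (world z) of board_1 above -50 m or value of joint lock_bar below -50 m) and (height (world z) of board_2 above -50 m or value of joint lock_bar below -50 m) and (height (world z) of board_3 above -50 m or value of joint lock_bar below -50 m)) or value of joint selector_knob above 1.9644 rad) and (((height (world z) of board_0 above -50 m or value of joint lock_bar below -50 m) and (height (world z) of board_1 above -50 m or value of joint lock_bar below -50 m) and (height (world z) of board_2 above -50 m or value of joint lock_bar below -50 m) and (height (world z) of board_3 above -50 m or value of joint lock_bar below -50 m)) or value of joint selector_knob below 1.7008 rad)), for 0.2 s.
4. the lock bar is home again (value of joint lock_bar below 0.004 m), for 0.2 s.
At the end, for the whole second after the job is handed in: Every board lies flat on the floor of the tray (underside within 4 mm of the floor, tilt under 0.1 rad), the knob is within 0.13 rad of as many clicks (0.524 rad each) as there are boards, the lock bar is within 4 mm of home, everything at rest (all of step 1 and all of step 3 and value of joint lock_bar below 0.004 m); the robot touches nothing.
It fails at once if the tape, the multimeter or the side cutter is moved by more than 3 cm (distance of any of tape_roll, multimeter, side_cutter from where it was at the start of the episode above 0.03 m).
Of board_0, board_1, board_2, board_3 only 3 to 4 are there at a start; the rules pass over those that are not, and their reading is None.
At some moment in a run one of board_0, board_1, board_2, board_3 may be knocked a few centimetres aside while the robot is not near it.
Once in a run the grip may slacken for a moment while it holds something.
It also fails if it takes over 200 s, if anything falls off the work surface, if the arm or the gripper's body presses on something with over 40 N, if the wrist force passes 120 N, or if a joint passes its speed limit or range.

ROBOT

A 7-joint arm with a two-finger parallel gripper is mounted at the origin on a cart in front of the work surface, level with it; the furniture and walls round the work are solid. World frame = base frame: x ahead of the robot, y to its left, z up, the work surface at z = 0. Lengths are in mm, angles in rad, forces in N, time in s.
With the tool pointing down it reaches from about 425 to 875 mm from the base axis. Payload 4.7 kg.
Tool frame: the origin (TCP) lies at the very end of the fingers, on their centre line; the grasp point (between the pads) lies 19 mm behind it; z points along the fingers, y is the line along which they close (so a half turn about z gives the same grasp; the last joint's range is limited). The gripper opens to 87 mm and grips with 3 to 60 N. Pads are 19 mm wide; open, the fingers measure 117 mm over their backs; the gripper's body (75 mm by 190 mm) begins 51 mm behind the grasp point.
Start: joints at [-1.126, 0.321, -0.07, 1.45, 0.023, 1.371, -0.057], TCP at [271.467, 590.619, 222.587] pointing down, gripper open.
Joint ranges: [-2.86, 2.86], [-0.3, 2.09], [-1.38, 1.24], [0.06, 2.45], [-1.56, 4.7], [0.09, 2.05], [-2.69, 2.69]. Speed limits (rad/s): [2.57, 2.57, 3.14, 3.14, 3.14, 3.14, 3.14].

INTERFACE

Orientations are given as a rotation vector (axis times angle).
In Python, from cell import arm, cam gives the robot as it stands (arm), with the cameras (cam).
- The arm moves only by the tool send_path, called after "Request:" by a JSON object that holds its "fn" and its "kwargs", one argument or row to a line. Schema: {"type":"object","properties":{"rows":{"type":"array","items":{"type":"object","properties":{"sx":{"type":"number"},"sy":{"type":"number"},"sz":{"type":"number"},"drx":{"type":"number"},"dry":{"type":"number"},"drz":{"type":"number"},"jaw":{"type":"number"}},"additionalProperties":false,"required":["jaw"]},"minItems":1,"maxItems":20},"grip_force":{"type":"number"},"only":{"type":"string"},"quiet":{"type":"boolean"},"lines":{"type":"string"}},"required":["rows"],"additionalProperties":false}. rows is a list of rows, 1 to 20 of them, each an object with the fields sx, sy, sz (the shift in mm), drx, dry, drz (a rotation vector in rad), jaw (the opening from 0.0 (shut) to 1.0 (fully open)); a field left out counts as zero (the opening has to be given); each row shifts and turns the commanded pose from where the row before left it, along the tool's axes as they then stand; what a row does not reach is not made up. A row lasts 1/8 s, in which the tool goes at most 62.5 mm and 0.188 rad, less where a joint would pass 70% of its speed; a pose out of reach is approached as far as the arm can. The fingers move at their own pace and stop on an object; grip_force is the grip in N (left out, the last holds). Time passes only in rows, so rows that do not move let the fingers close. The tool returns the time, the measured TCP pose, the force, the opening and the grip force at its end. only (a regular expression) keeps the lines of the reply that match it, lines (a string "A,B") keeps lines A to B, and quiet returns only ok. Input that does not fit is refused with a message, and nothing moves.
- arm.state(): the state, without advancing time (a new reading comes with each control period).
- cam.get_image(name): name is "scene" or "top" or "wrist"; returns a dict with "image" (400x640x3 uint8, red, green, blue), "vfov" (degrees; the focal length in pixels is half the picture's height over the tangent of half this angle, whatever the lens; pixels are square), "cx", "cy" (the principal point, pixels), "k1" (the pictures are not rectified: a ray, as slopes to the right and down, at radius r is drawn at 1 + k1 r^2 times it, then the intrinsics apply), "pose" (4x4, takes a point from camera to world coordinates); the wrist camera has in their place "mount" (4x4, takes a point from camera to tool coordinates, whose origin is the TCP and whose axes are the flange's). Camera axes: x right, y up, looking along -z (the intrinsics and any distortion apply to the point x, -y, -z); pixel columns grow to the right and rows downward; lengths in mm; the calibration is good to about 2 mm. A picture is of the moment at which its call begins: read the wrist's pose just before it. There is no depth.
- arm.sign_off(): hands the job in; it is judged then, once.
The state is a dict: "clock": time; "joint_pos": joint angles; "joint_vel": joint speeds; "tau": joint torques, N m; "eef_pos": TCP position; "tool_rot": TCP orientation; "force": force on the tool from outside, world axes, zero at the start; "torque": the same for the moment, N m; "finger_gap": opening from 0.0 (shut) to 1.0 (fully open); "grasp_force": force on a finger pad.
Only numpy, scipy, OpenCV 4.12 (cv2) and the standard library are available. Lean on these libraries where they do the work, as an engineer would, in place of code of your own. Each camera call takes 0.05 s, during which the arm holds its last target. There are 200 camera calls.

## Working session

There is one attempt and no reset: what is moved stays moved. The work goes in short steps, Python scripts to look and compute and a tool call to move; the robot and the scene stay as the last step left them, time stands still between calls to the robot, and variables do not carry over. Pictures are saved under pics/ and viewed, at most 14 in all, crops included, and the job is handed in when it is done.

```bash
ls; mkdir -p pics; cat > h.py <<'E'
import numpy as np, cv2
from cell import arm, cam
from scipy.spatial.transform import Rotation as R
def shot(name,fn=None):
    st=arm.state(); d=cam.get_image(name)
    if 'mount' in d:
        T=np.eye(4); T[:3,:3]=R.from_rotvec(st['tool_rot']).as_matrix(); T[:3,3]=st['eef_pos']
        d['pose']=T@np.array(d['mount'])
    d['pose']=np.array(d['pose'])
    if fn: cv2.imwrite('pics/'+fn,d['image'][:,:,::-1])
    np.save('last_'+name+'.npy',{k:v for k,v in d.items()},allow_pickle=True)
    return d
def load(name): return np.load('last_'+name+'.npy',allow_pickle=True).item()
def K(d):
    f=200/np.tan(np.radians(d['vfov'])/2); return np.array([[f,0,d['cx']],[0,f,d['cy']],[0,0,1.]])
def px2w(d,px,z):
    p=cv2.undistortPoints(np.array(px,float).reshape(-1,1,2),K(d),np.array([d['k1'],0,0,0,0.])).reshape(-1,2)
    r=np.c_[p[:,0],-p[:,1],-np.ones(len(p))]@d['pose'][:3,:3].T
    o=d['pose'][:3,3]; return o+r*((np.broadcast_to(z,len(p))-o[2])/r[:,2])[:,None]
def w2px(d,P):
    c=(np.atleast_2d(P)-d['pose'][:3,3])@d['pose'][:3,:3]
    q=np.c_[c[:,0],-c[:,1],-c[:,2]]
    return cv2.projectPoints(q,np.zeros(3),np.zeros(3),K(d),np.array([d['k1'],0,0,0,0.]))[0].reshape(-1,2)
E
python3 - <<'E'
from h import *
for n in('top','scene'):
    d=shot(n,n+'0.png'); print(n,d['vfov'],d['cx'],d['cy'],d['k1'],d['pose'][:3,3])
s=arm.state();print(s['eef_pos'],s['tool_rot'],s['finger_gap'])
E
```

```text
cell.py
pics
top 56.05881437923165 322.37866131020706 202.01336556796707 -0.035274061373085024 [421.21568659  34.63497188 910.59179957]
scene 47.13304149185245 316.06722256331443 198.04518136616775 -0.007772982178796039 [-13.56228099 476.73153901 488.9126217 ]
[271.27856625 590.13864328 221.60834056] [-6.71415086e-01 -3.06874964e+00  2.57364748e-03] 0.9975902371473374
```

View pics/top0.png

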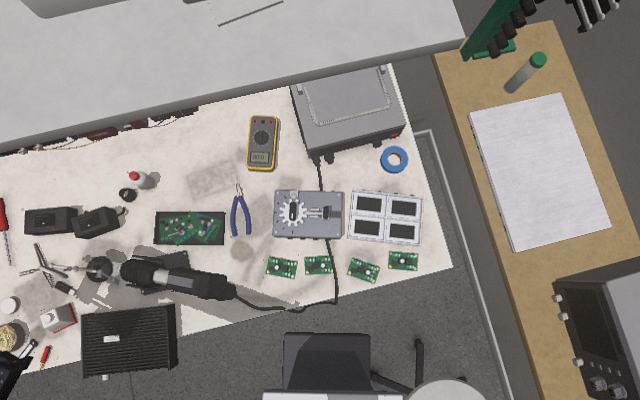

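View pics/scene0.png

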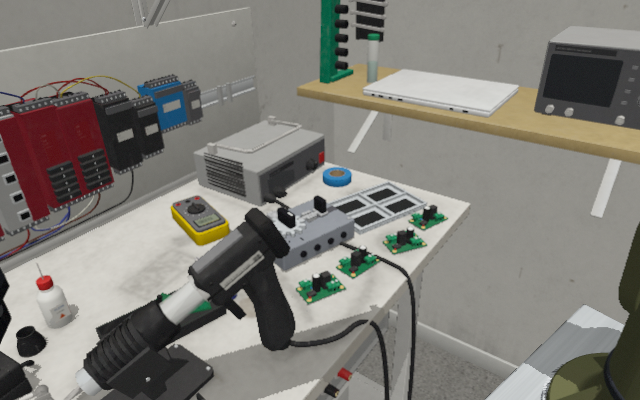

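The top view shows four boards at about (281,267), (318,265), (363,270) and (403,261). The selector is at about (308,214), the tray at (385,217), the tape at (395,159), the multimeter at (262,143) and the cutter at (241,213). I'll enlarge this area next.

```bash
python3 - <<'E'
from h import *
d=load('top')
im=d['image'][180:290,262:428,::-1]
cv2.imwrite('pics/top0c.png',cv2.resize(im,None,fx=4.8,fy=4.8,interpolation=cv2.INTER_CUBIC))
for n,p,z in [('b',(281,267),5),('b',(318,265),5),('b',(363,270),5),('b',(403,261),5),('sel',(308,214),45),('tray',(385,217),12),('tape',(395,159),10),('mm',(262,143),20),('cut',(241,213),5),('gun',(180,280),50)]:
    print(n,px2w(d,[p],z).round(0))
E
```

```text
b [[431. 128.   5.]]
b [[437.  40.   5.]]
b [[428. -67.   5.]]
b [[ 451. -163.    5.]]
sel [[554.  66.  45.]]
tray [[ 555. -119.   12.]]
tape [[ 703. -146.   10.]]
mm [[733. 186.  20.]]
cut [[558. 231.   5.]]
gun [[396. 350.  50.]]
```

View pics/top0c.png

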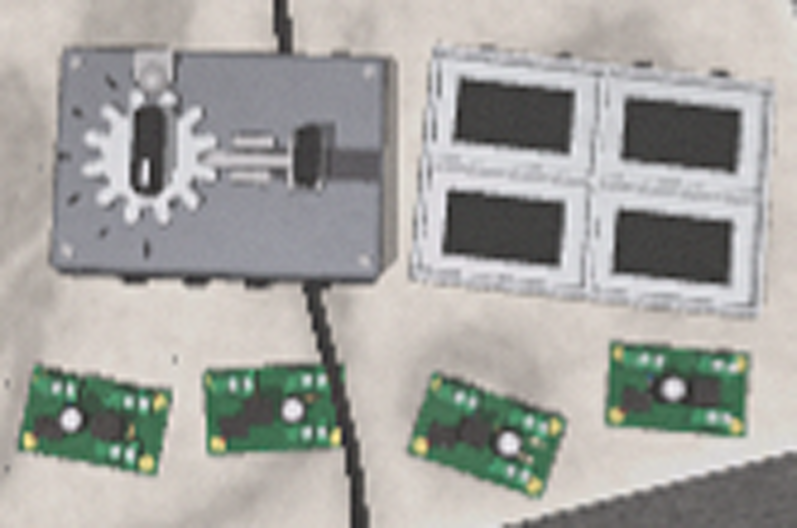

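```bash
cat >> h.py <<'E'
def go(x,y,z,ang=0):
    "delta in tool axes to tool-down pose with tool y at heading ang (deg) from world x"
    s=arm.state(); M=R.from_rotvec(s['tool_rot'])
    a=np.radians(ang); ty=np.array([np.cos(a),np.sin(a),0]); tz=np.array([0,0,-1.]); G=R.from_matrix(np.c_[np.cross(ty,tz),ty,tz])
    w=np.array([x,y,z])-s['eef_pos']
    print('shift now axes',M.inv().apply(w).round(1),'turn',(M.inv()*G).as_rotvec().round(3),'shift goal axes',G.inv().apply(w).round(1))
E
```

Request:
{"fn": "send_path", "kwargs": {
  "rows": [
    {"sz": -30,"jaw": 1},
    {"sz": -30,"jaw": 1},
    {"sx": -36,"sy": -37,"sz": -4,"jaw": 1},
    {"sx": -36,"sy": -37,"sz": -4,"jaw": 1},
    {"sx": -36,"sy": -37,"sz": -4,"jaw": 1},
    {"sx": -36,"sy": -37,"sz": -4,"jaw": 1},
    {"sx": -36,"sy": -37,"sz": -4,"jaw": 1},
    {"sx": -36,"sy": -37,"sz": -4,"jaw": 1},
    {"sx": -36,"sy": -37,"sz": -4,"jaw": 1},
    {"sx": -36,"sy": -37,"sz": -4,"jaw": 1},
    {"sx": -36,"sy": -37,"sz": -4,"jaw": 1},
    {"sx": -36,"sy": -37,"sz": -4,"jaw": 1},
    {"sx": -40,"sy": -42,"sz": -4,"drz": 0.16,"jaw": 1}
  ],
  "grip_force": 20
}}

```text
clock: 1.72
eef_pos: [462.9, 48.0, 326.4]
tool_rot: [-0.919, -3.004, -0.001]
force: [0.9, -0.3, -0.3]
finger_gap: 1.001
grasp_force: 0.0
```

```bash
python3 -c "
from h import *
go(480,0,330,0);print(arm.state()['joint_pos'])"
```

```text
shift now axes [-41.  -30.2  -3.6] turn [ 0.    -0.     0.977] shift goal axes [-48.   17.1  -3.6]
[-0.61579616 -0.13107959  0.41133555  1.72541096  0.05191374  1.53643015
  0.76794848]
```

Request:
{"fn": "send_path", "kwargs": {
  "rows": [
    {"sx": -20,"sy": -15,"sz": -2,"drz": 0.16,"jaw": 1},
    {"sx": -18,"sy": -12,"sz": -2,"drz": 0.163,"jaw": 1},
    {"drz": 0.163,"jaw": 1},
    {"drz": 0.163,"jaw": 1},
    {"drz": 0.163,"jaw": 1},
    {"drz": 0.163,"jaw": 1},
    {"jaw": 1},
    {"jaw": 1}
  ]
}}

```text
clock: 2.72
eef_pos: [476.0, 4.5, 330.4]
tool_rot: [-2.213, -2.23, 0.0]
force: [-0.9, -0.1, -0.1]
finger_gap: 0.997
grasp_force: 0.0
```

```bash
python3 -c "
from h import *
go(480,0,330,0);d=shot('wrist','w1.png');print(arm.state()['joint_pos'],d['vfov'],d['cx'],d['cy'],d['k1'],d['pose'],d['mount'])"
```

```text
shift now axes [-4.6  4.   0.4] turn [-0.    -0.     0.008] shift goal axes [-4.5  4.   0.4]
[-0.51774598 -0.10562267  0.41673958  1.69695265  0.04268139  1.54150666
 -0.09713218] 66.55699179973912 319.382485217653 200.07150353919994 -0.020424190251825864 [[ 9.99972770e-01 -7.17290505e-03 -1.73483234e-03  4.75878594e+02]
 [ 7.37953535e-03  9.70280008e-01  2.41872381e-01  6.98227950e+01]
 [-5.16544826e-05 -2.41878597e-01  9.70306519e-01  4.92883233e+02]
 [ 0.00000000e+00  0.00000000e+00  0.00000000e+00  1.00000000e+00]] [[-1.90091490e-04  9.70304674e-01  2.41885931e-01  6.52998690e+01]
 [ 9.99999966e-01  2.27962265e-04 -1.28578656e-04  3.39808877e-01]
 [-1.79901336e-04  2.41885899e-01 -9.70304684e-01 -1.62479655e+02]
 [ 0.00000000e+00  0.00000000e+00  0.00000000e+00  1.00000000e+00]]
```

View pics/w1.png

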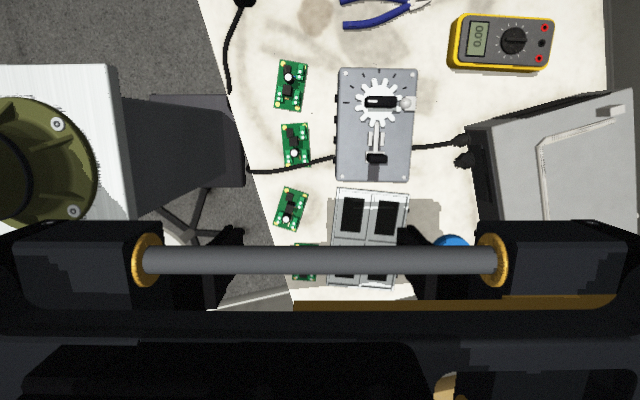

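The wrist view shows boards at about (290,85), (296,144) and (290,208), with the fourth partly hidden at (305,260). The selector is at (375,125) and the tray at (367,235). I'll zoom in to pick corners.

```bash
python3 - <<'E'
from h import *
d=load('wrist')
im=d['image'][50:245,265:430,::-1]
cv2.imwrite('pics/w1c.png',cv2.resize(im,None,fx=3,fy=3,interpolation=cv2.INTER_CUBIC))
t=load('top'); D=lambda L:[(262+x/4.8,180+y/4.8) for x,y in L]
def rect(d,L,z,n):
    P=px2w(d,L,z)[:,:2]; c=P.mean(0); u=P[1]+P[2]-P[0]-P[3]; v=P[0]+P[1]-P[2]-P[3]
    print(n,c.round(1),'long',round(np.hypot(*u)/2,1),np.degrees(np.arctan2(u[1],u[0])).round(1),'short',round(np.hypot(*v)/2,1),np.degrees(np.arctan2(v[1],v[0])).round(1))
for n,L,z in [('b0',[(37,365),(172,390),(153,474),(19,450)],4),('b1',[(205,372),(342,363),(345,447),(209,455)],4),('b2',[(437,372),(567,415),(540,497),(408,453)],4),('b3',[(612,342),(749,352),(743,436),(606,428)],4),('tray',[(437,45),(775,80),(757,315),(412,280)],12)]:
    rect(t,D(L),z,n)
print('knob c',px2w(t,D([(150,150)]),80),'tab',px2w(t,D([(307,155)]),79))
E
```

```text
b0 [429.9 125.9] long 68.0 -98.9 short 42.2 -10.3
b1 [437.   36.8] long 67.9 -85.3 short 41.0 3.7
b2 [427.  -68.9] long 68.1 -107.1 short 42.4 -19.0
b3 [ 450.8 -163.6] long 68.6 -92.6 short 42.2 -5.0
tray [ 554.9 -122. ] long 173.1 -94.7 short 120.6 -5.7
knob c [[553.69304456  97.70747692  80.        ]] tab [[553.11692985  24.45364821  79.        ]]
```

View pics/w1c.png

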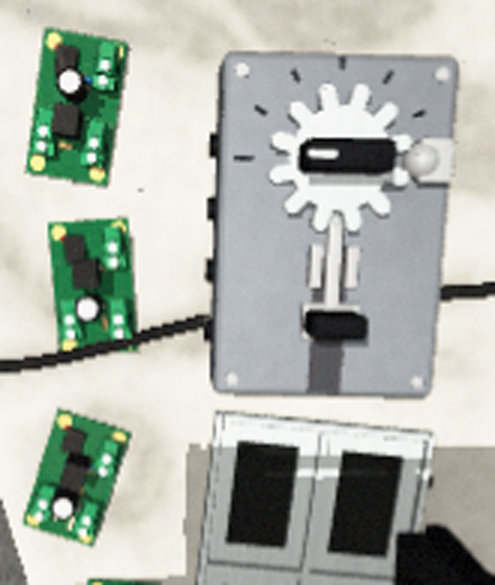

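```bash
python3 - <<'E'
from h import *
d=load('wrist'); D=lambda L:[(265+x/3,50+y/3) for x,y in L]
def rect(d,L,z,n):
    P=px2w(d,L,z)[:,:2]; c=P.mean(0); u=P[1]+P[2]-P[0]-P[3]; v=P[0]+P[1]-P[2]-P[3]
    print(n,c.round(1),'long',round(np.hypot(*u)/2,1),np.degrees(np.arctan2(u[1],u[0])).round(1),'short',round(np.hypot(*v)/2,1),np.degrees(np.arctan2(v[1],v[0])).round(1))
for n,L,z in [('b0',[(128,40),(107,187),(27,178),(45,28)],4),('b1',[(127,218),(136,350),(58,352),(50,224)],4),('b2',[(132,432),(95,546),(24,523),(60,408)],4),('sel',[(458,57),(436,397),(215,392),(226,52)],45)]:
    rect(d,D(L),z,n)
print('knob,tab',px2w(d,D([(348,155),(335,324)]),[80,79]).round(1))
print('tray top corners',px2w(d,D([(213,410),(437,432)]),12).round(1))
go(430,126,120,-9.6)
E
```

```text
b0 [431.7 125.2] long 72.1 -98.7 short 41.4 -6.6
b1 [438.9  36.5] long 67.9 -86.8 short 41.0 3.3
b2 [429.3 -68.4] long 69.6 -107.8 short 41.7 -18.5
sel [557.3  66.4] long 158.1 -90.0 short 108.4 -0.7
knob,tab [[555.5  98.9  80. ]
 [553.8  26.   79. ]]
tray top corners [[503.3 -27.6  12. ]
 [624.7 -38.8  12. ]]
shift now axes [121.8 -45.1 210.4] turn [-0.     0.     0.175] shift goal axes [112.1 -65.6 210.4]
```

```bash
python3 -c "
from h import *
go(452,-163,110,-4)"
```

```text
shift now axes [-167.4  -25.2  220.4] turn [-0.     0.     0.077] shift goal axes [-168.8  -12.3  220.4]
```

Request:
{"fn": "send_path", "kwargs": {
  "rows": [
    {"sx": -28,"sy": -4.2,"sz": 20,"jaw": 0.5},
    {"sx": -28,"sy": -4.2,"sz": 40,"jaw": 0.5},
    {"sx": -28,"sy": -4.2,"sz": 40,"jaw": 0.5},
    {"sx": -28,"sy": -4.2,"sz": 40,"jaw": 0.5},
    {"sx": -28,"sy": -4.2,"sz": 40,"jaw": 0.5},
    {"sx": -27.4,"sy": -4.2,"sz": 40,"drz": 0.077,"jaw": 0.5},
    {"jaw": 0.5},
    {"jaw": 0.5},
    {"jaw": 0.5}
  ],
  "grip_force": 20
}}

```text
clock: 3.9
eef_pos: [453.3, -162.0, 112.0]
tool_rot: [2.296, 2.142, 0.003]
force: [-0.3, -0.3, -0.1]
finger_gap: 0.497
grasp_force: 0.0
```

```bash
python3 -c "
from h import *
go(452,-163,18,-4); shot('wrist','w2.png')"
```

```text
shift now axes [-1.1 -1.5 94. ] turn [ 0.003 -0.     0.001] shift goal axes [-1.1 -1.2 94. ]
```

View pics/w2.png

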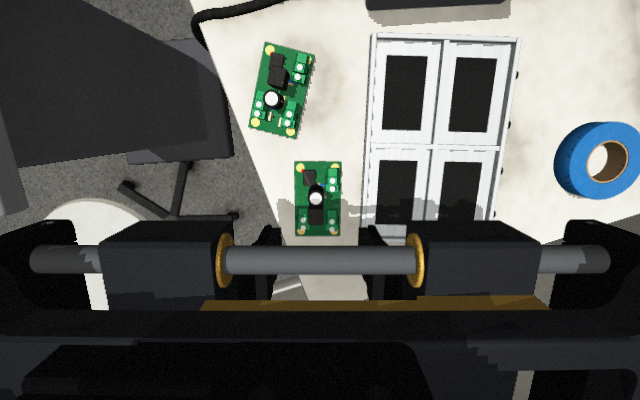

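The board under the gripper is square to the fingers, at about (295–341, 162–235). The tray's far corners are at (372,34) and (520,38).

```bash
cat >> h.py <<'E'
def rect(d,L,z,n=''):
    "corners +x+y, +x-y, -x-y, -x+y"
    P=px2w(d,L,z)[:,:2]; c=P.mean(0); u=P[1]+P[2]-P[0]-P[3]; v=P[0]+P[1]-P[2]-P[3]
    print(n,c.round(1),'long',round(np.hypot(*u)/2,1),np.degrees(np.arctan2(u[1],u[0])).round(1),'short',round(np.hypot(*v)/2,1),np.degrees(np.arctan2(v[1],v[0])).round(1))
E
python3 - <<'E'
from h import *
d=load('wrist')
rect(d,[(341,162),(341,235),(295,235),(296,162)],4,'b3')
rect(d,[(315,53),(292,139),(249,126),(266,42)],4,'b2')
print(px2w(d,[(372,34),(520,38),(365,150),(499,151)],12).round(1))
E
```

```text
b3 [ 452.8 -163.6] long 68.7 -94.4 short 41.6 -4.0
b2 [427.5 -67.6] long 70.6 -109.4 short 39.6 -18.2
[[ 504.6  -30.7   12. ]
 [ 622.5  -40.7   12. ]
 [ 495.9 -120.9   12. ]
 [ 611.3 -129.5   12. ]]
```

Request:
{"fn": "send_path", "kwargs": {
  "rows": [
    {"sx": -1,"sy": -1,"sz": 24,"jaw": 0.5},
    {"sz": 24,"jaw": 0.5},
    {"sz": 24,"jaw": 0.5},
    {"sz": 15,"jaw": 0.5},
    {"sz": 6,"jaw": 0.5},
    {"jaw": 0.5},
    {"jaw": 0.0},
    {"jaw": 0.0},
    {"jaw": 0.0},
    {"jaw": 0.0},
    {"jaw": 0.0},
    {"jaw": 0.0}
  ],
  "grip_force": 25
}}

```text
clock: 5.45
eef_pos: [450.8, -163.9, 17.7]
tool_rot: [-2.3, -2.14, -0.0]
force: [-0.1, -0.8, 2.4]
finger_gap: 0.143
grasp_force: 25.0
```

```bash
python3 -c "
from h import *
go(579.9,-167.5,70,-5.2)"
```

```text
shift now axes [  5.7 129.1 -52.2] turn [ 0.    -0.     0.019] shift goal axes [  8.1 128.9 -52.3]
```

Request:
{"fn": "send_path", "kwargs": {
  "rows": [
    {"sz": -12,"jaw": 0},
    {"sz": -20,"jaw": 0},
    {"sz": -20,"jaw": 0},
    {"sx": 1,"sy": 22,"jaw": 0},
    {"sx": 1,"sy": 36,"jaw": 0},
    {"sx": 2,"sy": 36,"drz": 0.019,"jaw": 0},
    {"sx": 2,"sy": 35,"jaw": 0},
    {"jaw": 0},
    {"jaw": 0}
  ]
}}

```text
clock: 6.58
eef_pos: [578.9, -168.1, 69.5]
tool_rot: [-2.32, -2.117, 0.002]
force: [-0.4, 0.9, -0.5]
finger_gap: 0.135
grasp_force: 25.0
```

```bash
python3 -c "
from h import *
go(579.9,-167.5,23,-5.2)"
```

```text
shift now axes [ 0.7  1.  46.5] turn [-0.001  0.    -0.001] shift goal axes [ 0.7  0.9 46.5]
```

Request:
{"fn": "send_path", "kwargs": {
  "rows": [
    {"sy": 1,"sz": 16,"jaw": 0},
    {"sz": 16,"jaw": 0},
    {"sz": 9,"jaw": 0},
    {"sz": 5,"jaw": 0},
    {"sz": 1,"jaw": 0},
    {"jaw": 0},
    {"jaw": 0.3},
    {"jaw": 0.3},
    {"jaw": 0.3}
  ]
}}

```text
clock: 7.7
eef_pos: [581.0, -167.9, 22.9]
tool_rot: [2.32, 2.118, 0.001]
force: [0.0, -0.7, 0.3]
finger_gap: 0.288
grasp_force: 0.0
```

```bash
python3 -c "
from h import *
go(427.5,-68,112,-18.3)"
```

```text
shift now axes [  85.6 -161.9  -89.2] turn [ 0.001 -0.     0.228] shift goal axes [  46.7 -177.1  -89.1]
```

Request:
{"fn": "send_path", "kwargs": {
  "rows": [
    {"sz": -30,"jaw": 0.3},
    {"sz": -40,"jaw": 0.4},
    {"sx": 17,"sy": -32,"sz": -19,"jaw": 0.5},
    {"sx": 17,"sy": -32,"jaw": 0.5},
    {"sx": 17,"sy": -32,"jaw": 0.5},
    {"sx": 17,"sy": -32,"jaw": 0.5},
    {"sx": 17,"sy": -34,"drz": 0.114,"jaw": 0.5},
    {"drz": 0.114,"jaw": 0.5},
    {"jaw": 0.5},
    {"jaw": 0.5}
  ]
}}

```text
clock: 8.95
eef_pos: [427.5, -68.9, 111.7]
tool_rot: [2.545, 1.842, 0.0]
force: [-0.1, -0.4, 0.2]
finger_gap: 0.497
grasp_force: 0.0
```

```bash
python3 -c "
from h import *
shot('wrist','w3.png');shot('top')
go(427.5,-68,18,-18.3)"
```

```text
shift now axes [ 1.  -0.2 93.5] turn [0.    0.    0.001] shift goal axes [ 0.9 -0.2 93.5]
```

View pics/w3.png

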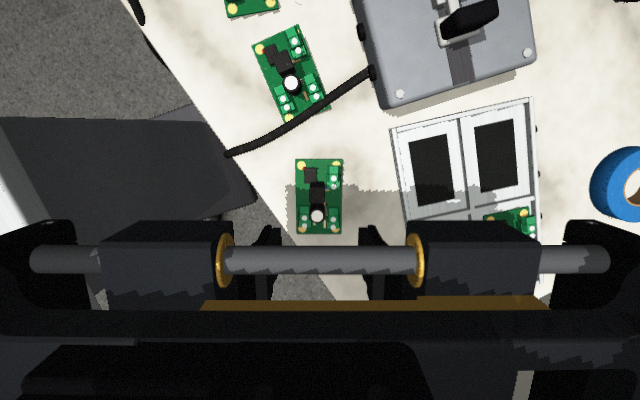

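Board b2 is at (318,195), again square to the fingers and in the same spot as b3 was before its grasp. The placed board shows at (512,222) inside its bay. I'll grasp b2.

Request:
{"fn": "send_path", "kwargs": {
  "rows": [
    {"sx": 1,"sz": 24,"jaw": 0.5},
    {"sz": 24,"jaw": 0.5},
    {"sz": 24,"jaw": 0.5},
    {"sz": 15,"jaw": 0.5},
    {"sz": 6.5,"jaw": 0.5},
    {"jaw": 0.5},
    {"jaw": 0.0},
    {"jaw": 0.0},
    {"jaw": 0.0},
    {"jaw": 0.0},
    {"jaw": 0.0},
    {"jaw": 0.0},
    {"sz": -12,"jaw": 0},
    {"sz": -20,"jaw": 0},
    {"sz": -20,"jaw": 0},
    {"jaw": 0}
  ],
  "grip_force": 25
}}

```text
clock: 11.05
eef_pos: [429.1, -67.6, 71.7]
tool_rot: [2.545, 1.839, 0.006]
force: [0.3, 0.8, -0.6]
finger_gap: 0.141
grasp_force: 25.0
```

```bash
python3 -c "
from h import *
d=load('wrist'); rect(d,[(342,158),(342,234),(296,234),(297,158)],4,'b2')
rect(d,[(300,25),(331,105),(288,124),(252,45)],4,'b1')
go(588.4,-82.5,70,-5.2)"
```

```text
b2 [428.1 -68.2] long 71.2 -108.6 short 41.5 -18.2
b1 [439.9  37.2] long 67.8 -85.0 short 41.1 3.6
shift now axes [ 35.9 155.9   2.3] turn [ 0.004 -0.002 -0.228] shift goal axes [ -0.4 160.    1.7]
```

Request:
{"fn": "send_path", "kwargs": {
  "rows": [
    {"sx": 5,"sy": 22,"jaw": 0},
    {"sx": 8,"sy": 35,"jaw": 0},
    {"sx": 8,"sy": 35,"sz": 1,"jaw": 0},
    {"sx": 8,"sy": 35,"sz": 1,"jaw": 0},
    {"sx": 7,"sy": 29,"drz": -0.114,"jaw": 0},
    {"drz": -0.114,"jaw": 0},
    {"jaw": 0},
    {"jaw": 0}
  ]
}}

```text
clock: 12.05
eef_pos: [586.2, -82.4, 67.5]
tool_rot: [-2.322, -2.115, 0.001]
force: [0.3, -0.1, -1.8]
finger_gap: 0.144
grasp_force: 25.0
```

```bash
python3 -c "
from h import *
go(588.4,-82.5,22.7,-5.2)"
```

```text
shift now axes [ 0.1  2.2 44.8] turn [-0.001 -0.    -0.002] shift goal axes [ 0.1  2.2 44.8]
```

Request:
{"fn": "send_path", "kwargs": {
  "rows": [
    {"sy": 2,"sz": 16,"jaw": 0},
    {"sz": 14,"jaw": 0},
    {"sz": 9,"jaw": 0},
    {"sz": 5,"jaw": 0},
    {"sz": 1,"jaw": 0},
    {"jaw": 0},
    {"jaw": 0.3},
    {"jaw": 0.3},
    {"jaw": 0.3}
  ]
}}

```text
clock: 13.18
eef_pos: [589.1, -82.5, 23.3]
tool_rot: [2.32, 2.118, 0.001]
force: [-0.1, -0.4, 0.2]
finger_gap: 0.291
grasp_force: 0.0
```

```bash
python3 -c "
from h import *
go(440,37,112,4)"
```

```text
shift now axes [ 105.5 -159.3  -88.7] turn [ 0.001 -0.    -0.161] shift goal axes [ 129.6 -140.4  -88.7]
```

Request:
{"fn": "send_path", "kwargs": {
  "rows": [
    {"sz": -30,"jaw": 0.3},
    {"sz": -40,"jaw": 0.4},
    {"sx": 15,"sy": -22,"sz": -19,"jaw": 0.5},
    {"sx": 18,"sy": -28,"jaw": 0.5},
    {"sx": 18,"sy": -28,"jaw": 0.5},
    {"sx": 18,"sy": -28,"jaw": 0.5},
    {"sx": 18,"sy": -28,"jaw": 0.5},
    {"sx": 18,"sy": -25,"drz": -0.161,"jaw": 0.5},
    {"jaw": 0.5},
    {"jaw": 0.5}
  ]
}}

```text
clock: 14.42
eef_pos: [440.7, 36.1, 112.4]
tool_rot: [2.144, 2.296, 0.002]
force: [0.4, -0.8, -0.5]
finger_gap: 0.501
grasp_force: 0.0
```

```bash
python3 -c "
from h import *
shot('wrist','w4.png')
go(440,37,18,4)"
```

```text
shift now axes [ 1.3 -0.9 94.4] turn [ 0.001  0.    -0.002] shift goal axes [ 1.2 -0.8 94.4]
```

View pics/w4.png

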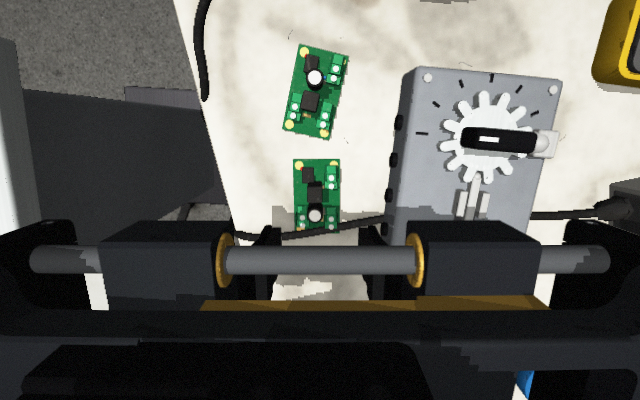

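Board b1 is square under the gripper at (317,195), and b0 is at (317,92). I'll grasp b1.

Request:
{"fn": "send_path", "kwargs": {
  "rows": [
    {"sx": 1,"sy": -1,"sz": 24,"jaw": 0.5},
    {"sz": 24,"jaw": 0.5},
    {"sz": 24,"jaw": 0.5},
    {"sz": 15,"jaw": 0.5},
    {"sz": 7,"jaw": 0.5},
    {"jaw": 0.5},
    {"jaw": 0.0},
    {"jaw": 0.0},
    {"jaw": 0.0},
    {"jaw": 0.0},
    {"jaw": 0.0},
    {"jaw": 0.0},
    {"sz": -6,"jaw": 0},
    {"sz": -6,"jaw": 0},
    {"sz": -20,"jaw": 0},
    {"sz": -20,"jaw": 0},
    {"jaw": 0}
  ],
  "grip_force": 25
}}

```text
clock: 16.6
eef_pos: [440.5, 37.8, 71.5]
tool_rot: [2.141, 2.297, 0.006]
force: [1.2, 0.4, -2.1]
finger_gap: 0.14
grasp_force: 25.0
```

```bash
python3 -c "
from h import *
d=load('wrist'); 
rect(d,[(340,158),(340,232),(293,232),(293,160)],4,'b1')
rect(d,[(349,55),(328,139),(283,130),(302,44)],4,'b0')
go(440,-77,70,-5.2)
go(530.6,-77,70,-5.2)"
```

```text
b1 [438.5  37. ] long 68.5 -86.2 short 43.0 5.1
b0 [431.6 126.4] long 70.5 -100.1 short 39.6 -7.7
shift now axes [-114.5   -8.6    1.4] turn [ 0.004 -0.002  0.161] shift goal axes [-114.3    9.9    1.5]
shift now axes [-120.8   81.8    1.7] turn [ 0.004 -0.002  0.161] shift goal axes [-106.1  100.1    1.5]
```

Request:
{"fn": "send_path", "kwargs": {
  "rows": [
    {"sx": -18,"sy": -1,"jaw": 0},
    {"sx": -32,"sy": -2,"jaw": 0},
    {"sx": -32,"sy": -2,"jaw": 0},
    {"sx": -32,"sy": -3,"drz": 0.161,"jaw": 0},
    {"sy": 20,"sz": 1,"jaw": 0},
    {"sx": 2,"sy": 36,"jaw": 0},
    {"sx": 4,"sy": 36,"jaw": 0},
    {"jaw": 0},
    {"jaw": 0}
  ]
}}

```text
clock: 17.73
eef_pos: [529.8, -79.5, 68.0]
tool_rot: [-2.319, -2.117, 0.003]
force: [-0.4, 0.1, -0.8]
finger_gap: 0.142
grasp_force: 25.0
```

```bash
python3 -c "
from h import *
go(530.6,-77,22.7,-5.2)"
```

```text
shift now axes [ 2.5  0.6 45.3] turn [-0.002  0.001 -0.   ] shift goal axes [ 2.5  0.5 45.3]
```

Request:
{"fn": "send_path", "kwargs": {
  "rows": [
    {"sx": 2.5,"sz": 16,"jaw": 0},
    {"sz": 14,"jaw": 0},
    {"sz": 9,"jaw": 0},
    {"sz": 5,"jaw": 0},
    {"sz": 1,"jaw": 0},
    {"jaw": 0},
    {"jaw": 0.3},
    {"jaw": 0.3},
    {"jaw": 0.3}
  ]
}}

```text
clock: 18.85
eef_pos: [531.6, -76.7, 24.3]
tool_rot: [2.32, 2.118, 0.001]
force: [0.6, 0.8, -0.2]
finger_gap: 0.289
grasp_force: 0.0
```

```bash
python3 -c "
from h import *
go(431.5,126,112,-9)"
```

```text
shift now axes [ 192.8 -118.1  -87.7] turn [ 0.001 -0.     0.066] shift goal axes [ 184.6 -130.6  -87.7]
```

Request:
{"fn": "send_path", "kwargs": {
  "rows": [
    {"sz": -30,"jaw": 0.3},
    {"sz": -40,"jaw": 0.4},
    {"sx": 22,"sy": -16,"sz": -18,"jaw": 0.5},
    {"sx": 34,"sy": -20,"jaw": 0.5},
    {"sx": 34,"sy": -20,"jaw": 0.5},
    {"sx": 34,"sy": -20,"jaw": 0.5},
    {"sx": 34,"sy": -20,"jaw": 0.5},
    {"sx": 35,"sy": -22,"drz": 0.066,"jaw": 0.5},
    {"jaw": 0.5},
    {"jaw": 0.5}
  ]
}}

```text
clock: 20.1
eef_pos: [431.8, 125.6, 112.2]
tool_rot: [2.388, 2.04, 0.001]
force: [0.3, 0.1, 0.8]
finger_gap: 0.499
grasp_force: 0.0
```

```bash
python3 -c "
from h import *
shot('wrist','w5.png')
go(431.5,126,18,-9)"
```

```text
shift now axes [ 0.7 -0.6 94.2] turn [ 0.001  0.    -0.001] shift goal axes [ 0.7 -0.6 94.2]
```

View pics/w5.png

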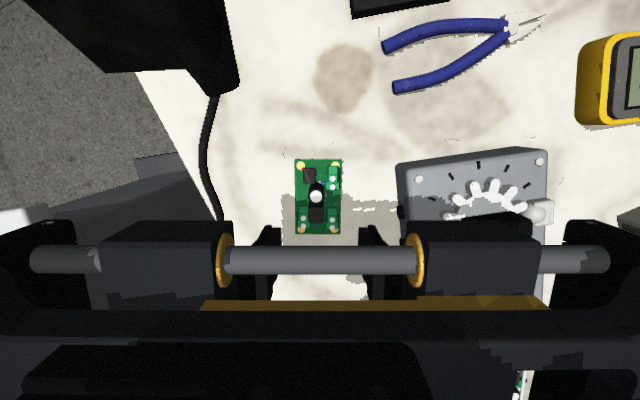

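Board b0 is square at (318,196) and clear of the gun and cable. I'll grasp it.

Request:
{"fn": "send_path", "kwargs": {
  "rows": [
    {"sx": 1,"sy": -0.5,"sz": 24,"jaw": 0.5},
    {"sz": 24,"jaw": 0.5},
    {"sz": 24,"jaw": 0.5},
    {"sz": 15,"jaw": 0.5},
    {"sz": 7,"jaw": 0.5},
    {"jaw": 0.5},
    {"jaw": 0.0},
    {"jaw": 0.0},
    {"jaw": 0.0},
    {"jaw": 0.0},
    {"jaw": 0.0},
    {"jaw": 0.0},
    {"sz": -12,"jaw": 0},
    {"sz": -20,"jaw": 0},
    {"sz": -20,"jaw": 0},
    {"jaw": 0}
  ],
  "grip_force": 25
}}

```text
clock: 22.15
eef_pos: [432.6, 127.7, 71.8]
tool_rot: [2.388, 2.04, 0.007]
force: [0.7, 1.2, -0.1]
finger_gap: 0.145
grasp_force: 25.0
```

```bash
python3 -c "
from h import *
go(435,-162.6,70,-5.2)
go(522.6,-162.6,70,-5.2)"
```

```text
shift now axes [-286.4   47.7    1.2] turn [ 0.003 -0.002 -0.066] shift goal axes [-288.9   28.7    1.8]
shift now axes [-272.7  134.3    1.5] turn [ 0.003 -0.002 -0.066] shift goal axes [-281.   115.9    1.8]
```

Request:
{"fn": "send_path", "kwargs": {
  "rows": [
    {"sx": -20,"sy": 3,"jaw": 0},
    {"sx": -34,"sy": 6,"jaw": 0},
    {"sx": -34,"sy": 6,"jaw": 0},
    {"sx": -34,"sy": 6,"jaw": 0},
    {"sx": -34,"sy": 6,"jaw": 0},
    {"sx": -34,"sy": 6,"jaw": 0},
    {"sx": -34,"sy": 6,"jaw": 0},
    {"sx": -32,"sy": 5,"sz": 1,"jaw": 0},
    {"sx": -29,"sy": 4,"drz": -0.066,"jaw": 0},
    {"sx": 1,"sy": 20,"jaw": 0},
    {"sx": 3,"sy": 34,"jaw": 0},
    {"sx": 3,"sy": 33,"jaw": 0},
    {"jaw": 0},
    {"jaw": 0}
  ]
}}

```text
clock: 23.9
eef_pos: [519.2, -163.9, 68.1]
tool_rot: [-2.321, -2.115, 0.004]
force: [0.2, -1.0, -1.3]
finger_gap: 0.139
grasp_force: 25.0
```

```bash
python3 -c "
from h import *
go(522.6,-162.6,22.7,-5.2)"
```

```text
shift now axes [ 1.6  3.4 45.4] turn [-0.003  0.001 -0.002] shift goal axes [ 1.6  3.3 45.4]
```

Request:
{"fn": "send_path", "kwargs": {
  "rows": [
    {"sx": 1,"sy": 3.5,"sz": 16,"jaw": 0},
    {"sz": 14,"jaw": 0},
    {"sz": 9,"jaw": 0},
    {"sz": 5,"jaw": 0},
    {"sz": 1,"jaw": 0},
    {"jaw": 0},
    {"jaw": 0.3},
    {"jaw": 0.3},
    {"jaw": 0.3},
    {"sz": -30,"jaw": 0.3},
    {"sz": -40,"jaw": 0.4},
    {"sz": -60,"jaw": 0.5},
    {"sz": -50,"jaw": 0.5}
  ]
}}

```text
clock: 25.52
eef_pos: [524.9, -162.3, 206.3]
tool_rot: [2.32, 2.117, 0.002]
force: [1.2, 1.6, 1.1]
finger_gap: 0.481
grasp_force: 0.0
```

```bash
python3 -c "
from h import *
go(554,-40,210,0)"
```

```text
shift now axes [124.5  17.8  -3.6] turn [ 0.001 -0.    -0.091] shift goal axes [122.3  29.1  -3.7]
```

```bash
python3 -c "
from h import *
t=shot('top');w=shot('wrist')
a=cv2.resize(t['image'][180:255,338:432,::-1],(470,375),interpolation=cv2.INTER_CUBIC)
b=w['image'][0:300,250:570,::-1]
c=np.zeros((375,790,3),np.uint8);c[:,:470]=a;c[:300,470:]=b
cv2.imwrite('pics/chk1.png',c)"
```

```text
(no output)
```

View pics/chk1.png

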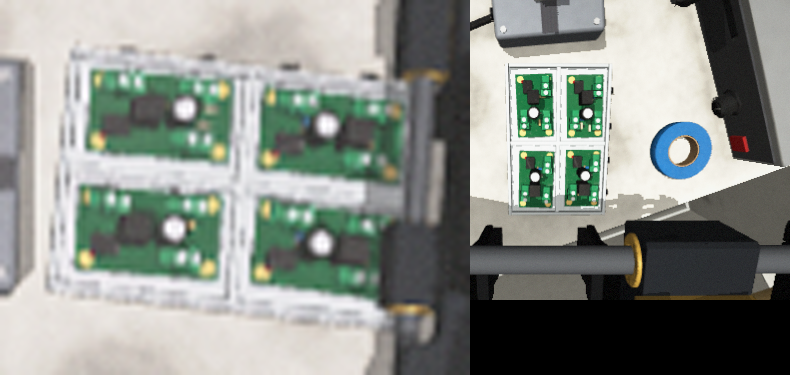

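All four boards lie flat, one to a bay. Next I go above the lock tab with the fingers closing along y.

Request:
{"fn": "send_path", "kwargs": {
  "rows": [
    {"sx": 20,"sy": 3,"drz": -0.166,"jaw": 0.5},
    {"sx": 20,"sy": 7,"drz": -0.166,"jaw": 0.5},
    {"drz": -0.166,"jaw": 0.5},
    {"drz": -0.166,"jaw": 0.5},
    {"drz": -0.166,"jaw": 0.5},
    {"drz": -0.166,"jaw": 0.5},
    {"drz": -0.166,"jaw": 0.5},
    {"drz": -0.166,"jaw": 0.5},
    {"drz": -0.166,"jaw": 0.5},
    {"drz": -0.16,"jaw": 0.5},
    {"jaw": 0.5},
    {"jaw": 0.5}
  ]
}}

```text
clock: 27.12
eef_pos: [534.9, -121.9, 203.8]
tool_rot: [-0.017, -3.141, -0.0]
force: [0.7, -0.2, 0.3]
finger_gap: 0.504
grasp_force: 0.0
```

```bash
python3 -c "
from h import *
go(554,25,110,89.3)
print(arm.state()['joint_pos'].round(2))"
```

```text
shift now axes [-17.6 147.1  93.8] turn [ 0.    -0.     0.002] shift goal axes [-17.3 147.1  93.8]
[-0.42  0.12  0.65  1.75 -0.08  1.29  1.81]
```

Request:
{"fn": "send_path", "kwargs": {
  "rows": [
    {"sx": -3,"sy": 20,"jaw": 0.5},
    {"sx": -5,"sy": 35,"sz": 10,"jaw": 0.5},
    {"sx": -5,"sy": 35,"sz": 20,"jaw": 0.5},
    {"sx": -4.5,"sy": 35,"sz": 30,"jaw": 0.5},
    {"sy": 22,"sz": 34,"jaw": 0.5},
    {"jaw": 0.5},
    {"jaw": 0.5}
  ]
}}

```text
clock: 28.0
eef_pos: [554.5, 23.4, 111.3]
tool_rot: [0.015, 3.14, -0.001]
force: [-0.3, -0.5, -0.1]
finger_gap: 0.501
grasp_force: 0.0
```

```bash
python3 -c "
from h import *
shot('wrist','w6.png');t=shot('top')
go(554,25,60,89.3)"
```

```text
shift now axes [ 1.2  1.8 51.9] turn [0.    0.003 0.002] shift goal axes [ 1.   1.8 51.9]
```

View pics/w6.png

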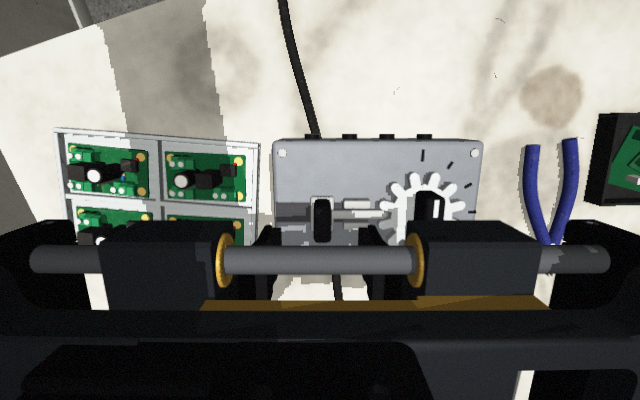

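The tab at (322,220) sits between the two fingers (268 and 370). I'll descend, grip and draw the bar back.

Request:
{"fn": "send_path", "kwargs": {
  "rows": [
    {"sx": 1,"sy": 1.5,"sz": 20,"jaw": 0.5},
    {"sz": 18,"jaw": 0.5},
    {"sz": 9,"jaw": 0.5},
    {"sz": 3,"jaw": 0.5},
    {"jaw": 0.5},
    {"jaw": 0},
    {"jaw": 0},
    {"jaw": 0},
    {"jaw": 0},
    {"jaw": 0},
    {"jaw": 0}
  ],
  "grip_force": 20
}}

```text
clock: 29.48
eef_pos: [552.8, 25.3, 60.2]
tool_rot: [0.013, 3.141, -0.002]
force: [-0.5, -4.5, 1.6]
finger_gap: 0.133
grasp_force: 20.0
```

Request:
{"fn": "send_path", "kwargs": {
  "rows": [
    {"sy": -4,"jaw": 0},
    {"sy": -6,"jaw": 0},
    {"sy": -6,"jaw": 0},
    {"sy": -5,"jaw": 0},
    {"jaw": 0},
    {"jaw": 0}
  ]
}}

```text
clock: 30.22
eef_pos: [552.6, 4.5, 60.2]
tool_rot: [0.013, 3.141, -0.002]
force: [-1.4, -0.2, 2.9]
finger_gap: 0.137
grasp_force: 20.0
```

Request:
{"fn": "send_path", "kwargs": {
  "rows": [
    {"jaw": 0.4},
    {"jaw": 0.4},
    {"jaw": 0.4},
    {"sz": -15,"jaw": 0.4},
    {"sz": -20,"jaw": 0.4},
    {"sz": -15,"jaw": 0.4},
    {"sy": 20,"jaw": 0.4},
    {"sy": 28,"jaw": 0.4},
    {"sx": -2,"sy": 28,"jaw": 0.4},
    {"sy": 18,"jaw": 0.4},
    {"jaw": 0.4},
    {"jaw": 0.4}
  ]
}}

```text
clock: 31.72
eef_pos: [555.3, 97.9, 110.2]
tool_rot: [0.014, 3.141, -0.001]
force: [0.2, 0.4, 0.4]
finger_gap: 0.399
grasp_force: 0.0
```

```bash
python3 -c "
from h import *
w=shot('wrist','w7.png')
go(555,98.5,60,89.3)
print(px2w(load('top'),[(262+150/4.8,180+150/4.8)],80))"
```

```text
shift now axes [ 0.4  0.8 50.2] turn [-0.001  0.     0.002] shift goal axes [ 0.4  0.7 50.2]
[[553.69304456  97.70747692  80.        ]]
```

View pics/w7.png

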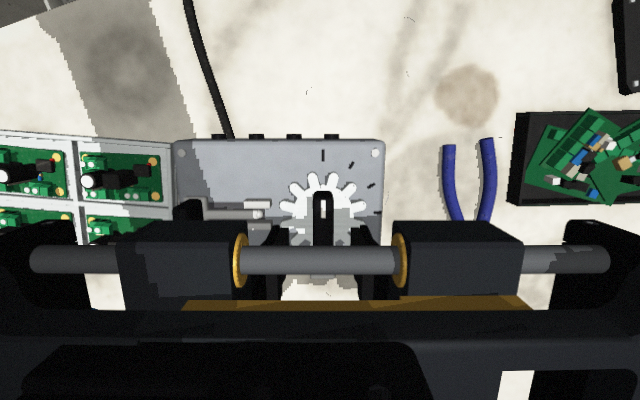

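The knob bar at (322,220) is centred between the fingers, and the white line still points to off. I'll descend, grip and turn.

Request:
{"fn": "send_path", "kwargs": {
  "rows": [
    {"sy": 0.5,"sz": 20,"jaw": 0.4},
    {"sz": 18,"jaw": 0.4},
    {"sz": 9,"jaw": 0.4},
    {"sz": 3,"jaw": 0.4},
    {"jaw": 0.4},
    {"jaw": 0},
    {"jaw": 0},
    {"jaw": 0},
    {"jaw": 0},
    {"jaw": 0},
    {"jaw": 0}
  ],
  "grip_force": 40
}}

```text
clock: 33.15
eef_pos: [555.5, 100.2, 60.4]
tool_rot: [0.012, 3.141, 0.001]
force: [-0.0, 1.1, 2.1]
finger_gap: 0.159
grasp_force: 40.0
```

Request:
{"fn": "send_path", "kwargs": {
  "rows": [
    {"drz": 0.05,"jaw": 0},
    {"drz": 0.1,"jaw": 0},
    {"drz": 0.1,"jaw": 0},
    {"drz": 0.1,"jaw": 0},
    {"drz": 0.1,"jaw": 0},
    {"drz": 0.07,"jaw": 0},
    {"jaw": 0},
    {"jaw": 0}
  ]
}}

```text
clock: 34.15
eef_pos: [555.6, 100.4, 60.4]
tool_rot: [0.817, 3.033, 0.001]
force: [-0.3, 2.3, 3.7]
finger_gap: 0.16
grasp_force: 40.0
```

```bash
python3 -c "
from h import *
go(555,98.5,60,89.3-120)"
```

```text
shift now axes [-0.5 -1.9  0.4] turn [ 1.00e-03 -1.00e-03  1.58e+00] shift goal axes [-1.9  0.5  0.4]
```

Request:
{"fn": "send_path", "kwargs": {
  "rows": [
    {"drz": 0.1,"jaw": 0},
    {"drz": 0.14,"jaw": 0},
    {"drz": 0.14,"jaw": 0},
    {"drz": 0.14,"jaw": 0},
    {"drz": 0.14,"jaw": 0},
    {"drz": 0.14,"jaw": 0},
    {"drz": 0.14,"jaw": 0},
    {"drz": 0.14,"jaw": 0},
    {"drz": 0.14,"jaw": 0},
    {"drz": 0.14,"jaw": 0},
    {"drz": 0.14,"jaw": 0},
    {"drz": 0.08,"jaw": 0},
    {"jaw": 0},
    {"jaw": 0},
    {"jaw": 0}
  ]
}}

```text
clock: 36.02
eef_pos: [556.2, 100.5, 60.4]
tool_rot: [2.73, 1.554, 0.003]
force: [4.3, 2.6, 1.6]
finger_gap: 0.152
grasp_force: 40.0
```

```bash
python3 -c "
from h import *
go(555,98.5,60,89.3-120);print(arm.state()['torque'])"
```

```text
shift now axes [-2.3  0.   0.4] turn [ 0.001 -0.002  0.   ] shift goal axes [-2.3  0.   0.4]
[ 0.59288879 -0.78480609  0.08318672]
```

Release, rise and look at the knob from the tab side.

Request:
{"fn": "send_path", "kwargs": {
  "rows": [
    {"jaw": 0.3},
    {"jaw": 0.4},
    {"jaw": 0.4},
    {"sz": -15,"jaw": 0.4},
    {"sz": -20,"jaw": 0.4},
    {"sz": -15,"jaw": 0.4},
    {"drz": -0.18,"jaw": 0.4},
    {"drz": -0.18,"jaw": 0.4},
    {"drz": -0.18,"jaw": 0.4},
    {"drz": -0.18,"jaw": 0.4},
    {"drz": -0.18,"jaw": 0.4},
    {"drz": -0.18,"jaw": 0.4},
    {"drz": -0.18,"jaw": 0.4},
    {"drz": -0.18,"jaw": 0.4},
    {"drz": -0.18,"jaw": 0.4},
    {"drz": -0.18,"jaw": 0.4},
    {"drz": -0.18,"jaw": 0.4},
    {"drz": -0.115,"jaw": 0.4},
    {"jaw": 0.4},
    {"jaw": 0.4}
  ]
}}

```text
clock: 38.52
eef_pos: [555.6, 99.9, 110.7]
tool_rot: [0.023, 3.141, 0.0]
force: [0.6, -0.4, 0.3]
finger_gap: 0.398
grasp_force: 0.0
```

```bash
python3 -c "
from h import *
go(554,4.5,110,89.3)"
```

```text
shift now axes [  0.1 -95.5   0.7] turn [ 0.     0.001 -0.003] shift goal axes [  0.4 -95.5   0.7]
```

Request:
{"fn": "send_path", "kwargs": {
  "rows": [
    {"sy": -20,"jaw": 0.4},
    {"sy": -28,"jaw": 0.4},
    {"sy": -28,"jaw": 0.4},
    {"sy": -19,"jaw": 0.4},
    {"jaw": 0.4},
    {"jaw": 0.4}
  ]
}}

```text
clock: 39.28
eef_pos: [554.1, 6.0, 110.0]
tool_rot: [0.019, 3.142, 0.001]
force: [-0.5, 0.0, -0.6]
finger_gap: 0.399
grasp_force: 0.0
```

```bash
python3 -c "
from h import *
w=shot('wrist','w8.png'); t=shot('top')
a=cv2.resize(w['image'][120:260,240:500,::-1],None,fx=2,fy=2,interpolation=cv2.INTER_CUBIC)
b=cv2.resize(t['image'][185:245,270:350,::-1],(373,280),interpolation=cv2.INTER_CUBIC)
c=np.zeros((560,520,3),np.uint8);c[:280]=a;c[280:,:373]=b
cv2.imwrite('pics/w8c.png',c)
go(554,4.5,60,89.3)"
```

```text
shift now axes [ 0.1 -2.  50. ] turn [ 0.001 -0.     0.002] shift goal axes [ 0.1 -1.9 50. ]
```

View pics/w8c.png

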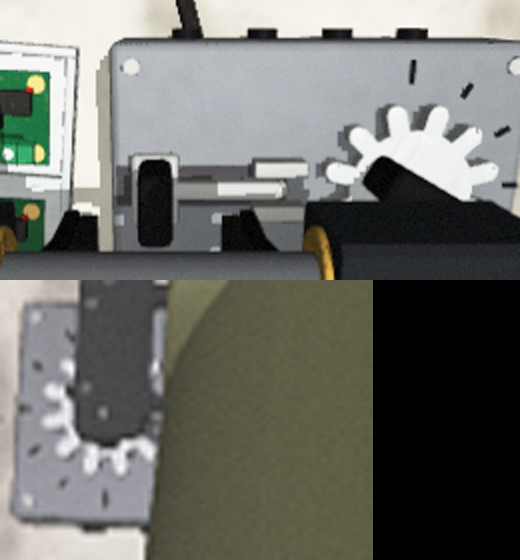

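The knob's tail points up-left at about 30°, which is consistent with four clicks. The tab is at (155,200) in the crop, drawn back. I'll grip it and push it home.

Request:
{"fn": "send_path", "kwargs": {
  "rows": [
    {"sy": -1.5,"sz": 20,"jaw": 0.4},
    {"sz": 18,"jaw": 0.4},
    {"sz": 9,"jaw": 0.4},
    {"sz": 3,"jaw": 0.4},
    {"jaw": 0.4},
    {"jaw": 0},
    {"jaw": 0},
    {"jaw": 0},
    {"jaw": 0},
    {"jaw": 0},
    {"jaw": 0}
  ],
  "grip_force": 25
}}

```text
clock: 40.75
eef_pos: [554.3, 3.7, 60.4]
tool_rot: [0.02, 3.141, 0.001]
force: [-0.2, 1.0, 2.5]
finger_gap: 0.138
grasp_force: 25.0
```

Request:
{"fn": "send_path", "kwargs": {
  "rows": [
    {"sy": 4,"jaw": 0},
    {"sy": 6,"jaw": 0},
    {"sy": 6,"jaw": 0},
    {"sy": 5,"jaw": 0},
    {"sy": 1,"jaw": 0},
    {"jaw": 0},
    {"jaw": 0}
  ]
}}

```text
clock: 41.62
eef_pos: [554.5, 25.3, 60.4]
tool_rot: [0.02, 3.141, -0.001]
force: [-1.2, -4.1, 4.7]
finger_gap: 0.138
grasp_force: 25.0
```

Request:
{"fn": "send_path", "kwargs": {
  "rows": [
    {"sy": 1,"jaw": 0},
    {"sy": 1,"jaw": 0},
    {"jaw": 0},
    {"jaw": 0}
  ]
}}

```text
clock: 42.12
eef_pos: [554.5, 25.3, 60.3]
tool_rot: [0.022, 3.141, -0.004]
force: [-0.9, -5.7, 5.6]
finger_gap: 0.134
grasp_force: 25.0
```

Request:
{"fn": "send_path", "kwargs": {
  "rows": [
    {"sy": -0.5,"jaw": 0.4},
    {"jaw": 0.4},
    {"jaw": 0.4},
    {"sz": -15,"jaw": 0.4},
    {"sz": -25,"jaw": 0.4},
    {"sz": -50,"jaw": 0.4},
    {"sz": -50,"jaw": 0.4},
    {"sy": -20,"jaw": 0.4},
    {"sy": -20,"jaw": 0.4},
    {"sy": -20,"jaw": 0.4},
    {"jaw": 0.4},
    {"jaw": 0.4}
  ]
}}

```text
clock: 43.62
eef_pos: [553.4, -32.3, 199.9]
tool_rot: [-0.019, -3.141, -0.001]
force: [-0.3, 0.2, -0.1]
finger_gap: 0.401
grasp_force: 0.0
```

```bash
python3 -c "
from h import *
w=shot('wrist','w9.png');t=shot('top')"
```

```text
(no output)
```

View pics/w9.png

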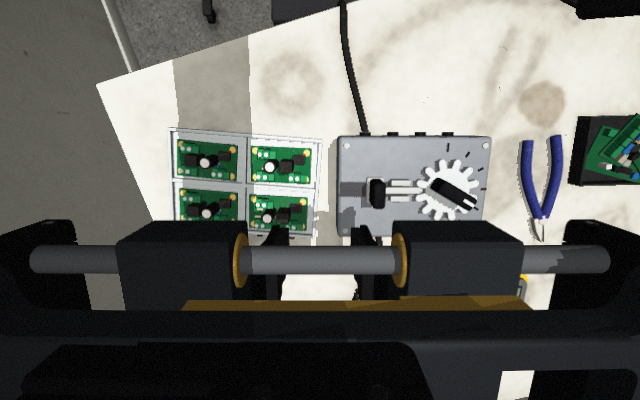

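The boards are in their bays at (205,160), (282,165), (208,205) and (272,210). The knob at (453,193) points 120° from off, and the bar's nose is in the teeth. An extra 2 mm of push left the tab at 25.3 mm, so the bar is home.

```bash
python3 -c "
from cell import arm, cam
print(arm.sign_off())"
```

```text
the job is handed in; nothing more can be done
None
```

The job is handed in with all four boards flat in the tray, one to a bay, the selector at four clicks and the lock bar pushed home; the hand-in returned no verdict.

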